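Stand the fallen spice jar back in the rack and close the sliding stop

TASK

A spice jar has fallen over on the worktop. Slide the stop of the jar rack well back to make room, stand the jar upright in the rack's row with the other three, and slide the stop up again until the whole row is snug against the rack's end board, all four jars upright. Leave the mug, the tall glass jar and the pepper mill where they are.

Things in the scene. Friction and masses are not known exactly. Their poses are not given: they have to be found in the camera images.
- rack: Fixed jar rack of light wood: tray 340 mm long (its y, to the robot's left along the row), 76 mm deep (its x, away from the robot). Origin: centre of the underside. Tray floor 8 mm above the worktop, 64 mm deep between a front lip (top at 22 mm) and a back lip (top at 30 mm). Jars stand on its floor, on the line x = 0. The right end is open.
- end_board (a point): Middle of the inner face of the rack's fixed end board, at the left end (rack y = +135 mm, 40 mm up); the board is 12 mm thick, 80 mm high. A steel bar 11 mm thick runs along the rack's front at x = -62 mm, 23 mm up, between two wooden feet 36 mm high (x = -70 to -34 mm, at y = +141 and -162 mm); the stop slides on it.
- stop (a joint): Position (m) of the sliding stop: 0 fully open (right), growing to the rack's +y as it closes on the jars, at most 0.115. Its plate's face lies at rack y = value - 0.135. About 2 N of friction; it stays where left. Pushing it with the row before it takes some 4 to 9 N. Four jars snug against the end board stop it at about 0.070 to 0.074, by their order.
- stop_grip (a point): Middle of the stop's upright black grip, 85 mm above the worktop, in front of the rack (rack x = -68.5 mm). Rounded block 18 mm along the row, 26 mm front to back, from 54 to 112 mm up. Free air on both its sides and in front; the jars' fronts stand 25 mm or more behind it. Push it sideways either way, or pinch it across its sides.
- stop_face (a point): Middle of the stop's steel plate, on the face that meets the jars, 41 mm above the worktop at rack x = 0, 14 mm to the +y side of the grip's middle. The plate stands across the tray, 58 mm wide, its top 71 mm above the worktop; a 26 mm foot lies on its side away from the jars.
- fallen_jar: Spice jar with a red cap, the only one lying on the worktop: 106 mm long, body 42 mm across, cap (last 21 mm) 45 mm across, 80 to 150 g. Origin: centre of its base; its z runs from base to cap, so while it lies z is level (cap roughly to the robot's left) and its axis is about 22 mm above the worktop. Round: it may be turned freely about its axis.
- fallen_cap (a point): Centre of the top of the fallen jar's cap, 106 mm from the base along its axis.
- tea_tin: Dark teal tin standing in the rack, 58 mm across (lid 60 mm), 100 mm high with a knob on top; origin at the centre of its base, z up. 250 g. The three standing jars are in any order, a few mm apart.
- teal_jar: Light teal jar standing in the rack, 55 mm across, 98 mm high; origin at the centre of its base, z up. 170 g.
- spice_b: Spice jar with a red cap standing in the rack, same size as the fallen one; origin at the centre of its base, z up. 110 g.
- mug: Cream mug standing in front of the rack, to be left alone: 78 mm across, 101 mm high, 109 mm over the handle; origin at the centre of its base's outline with the handle, which points to its -y; the cup's axis is 15 mm to its +y.
- glass_jar: Tall glass jar with a black lid, to be left alone: 80 mm across, 154 mm high; origin at the centre of its base.
- pepper: Wooden pepper mill to be left alone: 58 mm across, 125 mm high; origin at the centre of its base.
Things that resemble listed ones, but are neither listed nor needed, are in the scene too. What is shaped like the tea_tin but green is not meant.

How it is judged:
On the way:
1. the stop is slid back to make room for the jar (value of joint stop below 0.055 m), for 0.2 s.
At the end, for the whole second after the job is handed in: All four jars stand upright (within 0.1 rad) on the rack's floor between the lips, at rest, and the stop is closed up on the row: joint stop above 0.066 m, i.e. at most 204 mm between its plate and the end board, which the four jars in a row just fill (angle between each of fallen_jar, tea_tin, teal_jar, spice_b's own z axis and vertical below 0.1 rad and z of fallen_jar in the frame of rack between 0.004 and 0.014 m and x of fallen_jar in the frame of rack between -0.016 and 0.016 m and y of fallen_jar in the frame of rack between -0.08 and 0.135 m and linear speed of each of fallen_jar, tea_tin, teal_jar, spice_b below 0.02 m/s and z of tea_tin in the frame of rack between 0.004 and 0.014 m and x of tea_tin in the frame of rack between -0.016 and 0.016 m and y of tea_tin in the frame of rack between -0.08 and 0.135 m and z of teal_jar in the frame of rack between 0.004 and 0.014 m and x of teal_jar in the frame of rack between -0.016 and 0.016 m and y of teal_jar in the frame of rack between -0.08 and 0.135 m and z of spice_b in the frame of rack between 0.004 and 0.014 m and x of spice_b in the frame of rack between -0.016 and 0.016 m and y of spice_b in the frame of rack between -0.08 and 0.135 m and value of joint stop above 0.066 m and velocity of joint stop between -0.01 and 0.01 m/s); the robot touches nothing.
It fails at once if the mug is pushed more than 30 mm or tipped over (distance of mug from where it was at the start of the episode above 0.03 m or angle between mug's own z axis and vertical above 0.4 rad).
It fails at once if the tall glass jar is pushed more than 30 mm or tipped over (distance of glass_jar from where it was at the start of the episode above 0.03 m or angle between glass_jar's own z axis and vertical above 0.4 rad).
It fails at once if the pepper mill is pushed more than 30 mm or tipped over (distance of pepper from where it was at the start of the episode above 0.03 m or angle between pepper's own z axis and vertical above 0.4 rad).
It also fails if it takes over 61 s, if anything falls off the work surface, if the arm or the gripper's body presses on something with over 40 N, if the wrist force passes 120 N, or if a joint passes its speed limit or range.

ROBOT

A 7-joint arm with a two-finger parallel gripper is mounted at the origin on a cart in front of the work surface, level with it; the furniture and walls round the work are solid. World frame = base frame: x ahead of the robot, y to its left, z up, the work surface at z = 0. Lengths are in m, angles in rad, forces in N, time in s.
With the tool pointing down it reaches from about 0.425 to 0.875 m from the base axis. Payload 9.9 kg.
Tool frame: the origin (TCP) lies at the centre of the arm's flange, where the gripper is bolted on; the fingertips stand 173 mm ahead of it and the grasp point (between the pads) lies 155 mm ahead of it (ctrl.tip_reach is the distance from the TCP to the fingertips, in m); z points along the fingers, y is the line along which they close (so a half turn about z gives the same grasp; the last joint's range is limited). The gripper opens to 85 mm and grips with 20 to 120 N. Pads are 22 mm wide; open, the fingers measure 114 mm over their backs; the gripper's body (76 mm by 85 mm) begins 54 mm behind the grasp point. The pads swing forward as they close: fully open they stand 13 mm farther back than shut.
Start: joints at [1.176, 0.576, 0.025, 1.437, -0.015, 1.129, -0.057], TCP at [0.206, -0.643, 0.405] pointing down, gripper open.
Joint ranges: [-2.76, 2.76], [-0.34, 2.15], [-1.52, 1.57], [0.19, 2.46], [-1.09, 4.23], [0.17, 1.99], [-2.82, 2.82]. Speed limits (rad/s): [2.22, 2.22, 3.01, 3.01, 3.14, 3.14, 3.14].

INTERFACE

Orientations are given as a 3x3 rotation matrix whose columns are the frame's x, y, z axes.
In Python, from bench import ctrl, read_camera, camera_info, trace, tip_of gives the robot as it stands. The module is installed in compiled form; this text tells all that it offers.
- The arm moves only by the tool carry_out, never from a script. Its argument "commands" is text: rows parted by semicolons, each of 7 numbers parted by spaces: the turn, a rotation vector about the tool's x, y, z in units of 0.5 rad (1.0 is 0.5 rad), then the shift along the tool's x, y, z in units of 0.12 m (1.0 is 0.12 m), then the closure, from 0 (fully open) to 1 (shut). A call has 1 to 20 rows; each row shifts and turns the commanded pose from where the row before left it, along the tool's axes as they then stand; what a row does not reach is not made up. A row lasts 1/8 s, in which the tool goes at most 62.5 mm and 10.7 degrees, less where a joint would pass 70% of its speed; a pose out of reach is approached as far as the arm can. A call with a number of a shift or a turn outside -1 to 1 is refused whole. A call with a gripper value outside its range is refused whole. The fingers move at their own pace and stop on an object; "force" is the grip in N (left out, the last holds). Time passes only in rows, so rows that do not move let the fingers close. It gives the time, the measured TCP pose, the force, the opening and the grip force at its end, in the units of the state.
- ctrl.observe(): the state, without advancing time (a new reading comes with each control period).
- read_camera(name): name is "scene" or "top" or "wrist"; returns the picture (384x512x3 uint8, blue, green, red); there is no depth.
- camera_info(name): a dict with "vertical_fov" (degrees; the focal length in pixels is half the picture's height over the tangent of half this angle, whatever the lens; pixels are square), "cx", "cy" (the principal point, pixels), "xyz" and "attitude" of the camera in the world; the wrist camera has in their place "T_tool_cam" (4x4, takes a point from camera to tool coordinates, whose origin is the TCP and whose axes are the flange's). Camera axes: x right, y down, z forward; pixel columns grow to the right and rows downward; lengths in m; the calibration is good to about 2 mm. A picture is of the moment at which its call begins: read the wrist's pose just before it. camera_info takes no time and is no camera call.
- ctrl.job_done(): hands the job in; it is judged then, once.
Trained networks look in the newest picture that a camera, given by its name, has taken for a name from the list of things; names that differ only in an ending like _2 or _b are one class to them, and where a whole thing is asked for, a point or a joint stands for the part that bears it (a point fixed in the world has none). Each returns a list of dicts, best first, with "conf" (0 to 1); they miss things now and then, are a little off and sometimes report something else, mostly with a low value. They report only what shows in the picture. A call takes as long as a camera call. They do not tell look-alikes from the thing itself.
- trace(camera, name): "mask" (384x512 bool, what is visible of it).
- tip_of(camera, name): "at" ([x, y, z] in m, in world coordinates, good to about 4 mm: a listed point, or the origin of a listed thing).
The state is a dict: "t": time; "joint_positions": joint angles; "joint_vel": joint speeds; "joint_torque": joint torques, N m; "tcp_pos": TCP position; "orientation": TCP orientation; "contact_force": force on the tool from outside, world axes, zero at the start; "moment": the same for the moment, N m; "grip_width": finger opening in m; "finger_force": force on a finger pad.
Only numpy, scipy, OpenCV 4.12 (cv2) and the standard library are available. Lean on these libraries where they do the work, as an engineer would, in place of code of your own. Each camera call takes 0.05 s, during which the arm holds its last target. There are 200 camera calls.

## Working session

There is one attempt and no reset: what is moved stays moved. The work goes in short steps, Python scripts to look and compute and a tool call to move; the robot and the scene stay as the last step left them, time stands still between calls to the robot, and variables do not carry over. Pictures are saved under pics/ and viewed, at most 10 in all, crops included, and the job is handed in when it is done.

Besides the shell and the picture viewer there is one more tool, called in YAML: its name, and indented under it one key for each argument. carry_out: Moves the arm, as the interface text tells. Shifts and turns lie within -1 to 1; 1 stands for 0.12 m of shift or 0.5 rad of turn. Its arguments: {"type":"object","properties":{"commands":{"type":"string"},"force":{"type":"number"}},"required":["commands"]}

```bash
mkdir -p pics; python3 - <<'E'
from bench import *
import cv2, numpy as np
np.set_printoptions(precision=4,suppress=True)
s=ctrl.observe(); print(s['t'],s['tcp_pos'],s['orientation'],s['grip_width'],s['contact_force'])
ims=[]
for c in ['scene','top']:
    im=read_camera(c); ims.append(im); i=camera_info(c); print(c,i)
    for n in ['rack','end_board','stop_grip','stop_face','fallen_jar','fallen_cap','tea_tin','teal_jar','mug','glass_jar','pepper']:
        print(c,n,[(np.round(d['at'],3),round(d['conf'],2)) for d in tip_of(c,n)][:4])
    cv2.imwrite(f'pics/{c}0.png',im)
print(camera_info('wrist'))
E
```

```text
0.0 [ 0.2064 -0.6425  0.4038] [[ 0.9521  0.3058 -0.0006]
 [ 0.3058 -0.9521  0.0015]
 [-0.0001 -0.0016 -1.    ]] 0.08568554224963601 [-0.6682  0.2048 -0.2259]
scene {'vertical_fov': 54.317372273497476, 'cx': 250.15762442331064, 'cy': 190.27769058302468, 'xyz': array([-0.1923,  0.8637,  0.6177]), 'attitude': array([[-0.7272, -0.3044,  0.6152],
       [-0.6864,  0.3221, -0.652 ],
       [ 0.0003, -0.8964, -0.4432]])}
scene rack [(array([0.608, 0.33 , 0.002]), 0.79)]
scene end_board [(array([0.617, 0.463, 0.033]), 0.81), (array([0.446, 0.012, 0.017]), 0.19), (array([0.602, 0.319, 0.006]), 0.17)]
scene stop_grip [(array([0.532, 0.269, 0.087]), 0.74), (array([0.599, 0.321, 0.009]), 0.6)]
scene stop_face [(array([0.601, 0.277, 0.042]), 0.69)]
scene fallen_jar [(array([0.6  , 0.276, 0.042]), 0.6), (array([0.449, 0.015, 0.017]), 0.57)]
scene fallen_cap [(array([0.438, 0.119, 0.02 ]), 0.6)]
scene tea_tin [(array([0.602, 0.319, 0.008]), 0.93), (array([ 0.431, -0.104, -0.003]), 0.77), (array([0.617, 0.465, 0.038]), 0.62)]
scene teal_jar [(array([0.61 , 0.375, 0.007]), 0.9)]
scene mug [(array([0.
[... 668 characters left out ...]
 [(array([0.434, 0.119, 0.019]), 0.97)]
top tea_tin [(array([0.607, 0.32 , 0.008]), 0.81), (array([ 0.436, -0.107,  0.004]), 0.74), (array([0.615, 0.432, 0.011]), 0.59)]
top teal_jar [(array([0.608, 0.378, 0.008]), 0.83)]
top mug [(array([0.402, 0.329, 0.   ]), 0.83)]
top glass_jar [(array([ 0.431,  0.501, -0.001]), 0.79)]
top pepper [(array([ 0.416, -0.326,  0.001]), 0.9), (array([ 0.603,  0.331, -0.003]), 0.6)]
{'vertical_fov': 60.60257503432799, 'cx': 262.19274066175564, 'cy': 187.52619622893528, 'T_tool_cam': array([[ 0.0006, -0.9652, -0.2616,  0.0668],
       [ 1.    ,  0.0007, -0.0003,  0.0007],
       [ 0.0004, -0.2616,  0.9652,  0.0306],
       [ 0.    ,  0.    ,  0.    ,  1.    ]])}
```

View pics/scene0.png

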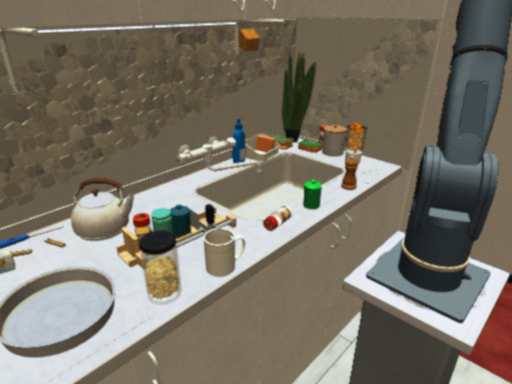

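View pics/top0.png

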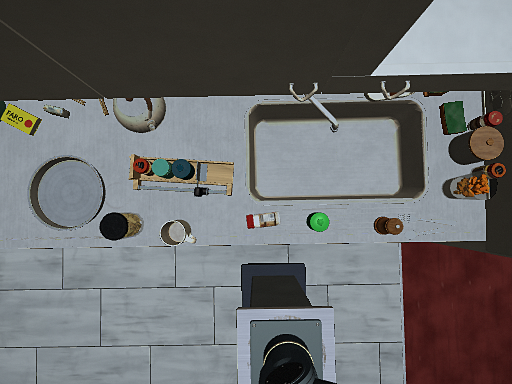

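```bash
cat > h.py <<'E'
from bench import *
import numpy as np
from scipy.spatial.transform import Rotation as Ro, Slerp
np.set_printoptions(precision=4,suppress=True)
ry=np.array([.093,.9957,0]);ry/=np.linalg.norm(ry); rx=np.array([ry[1],-ry[0],0])
RD=np.stack([rx,-ry,[0,0,-1.]],1)            # tool down, closing along the row
O=np.array([.606,.3315,0])
def rk(x,y,z): return O+rx*x+ry*y+np.array([0,0,z])
def tool(z,y):                                # z, closing axis -> R
    z=np.array(z,float);z/=np.linalg.norm(z);y=np.array(y,float);y-=z*(y@z);y/=np.linalg.norm(y)
    return np.stack([np.cross(y,z),y,z],1)
def plan(wps,clos,start=None,v=.045,w=.15):
    s=ctrl.observe()
    p,R=(s['tcp_pos'],s['orientation']) if start is None else start
    p=np.array(p,float);R=np.array(R,float);rows=[]
    for P,Q in wps:
        Q=R if Q is None else Q
        rv=Ro.from_matrix(R.T@Q).as_rotvec(); d=np.array(P)-p
        n=max(1,int(np.ceil(max(np.linalg.norm(d)/v,np.linalg.norm(rv)/w))))
        for i in range(n):
            tgt=p+(np.array(P)-p)/(n-i); r=np.round(Ro.from_matrix(R.T@Q).as_rotvec()/(n-i)/.5,3)
            sh=np.round(R.T@(tgt-p)/.12,3)
            p=p+R@sh*.12; R=R@Ro.from_rotvec(r*.5).as_matrix()
            rows.append(' '.join(f'{a:g}' for a in [*(r+0.),*(sh+0.),clos]))
        rows.append('|')
    print('; '.join(rows).replace('; |;',';\n').replace('; |',''))
    return p,R
def st():
    s=ctrl.observe();print(s['t'],s['tcp_pos'],'q',s['joint_positions'],'w',s['grip_width'],'F',s['contact_force'],s['finger_force'],'z',s['orientation'][:,2]);return s
E
python3 - <<'E'
from h import *
g=rk(-.0685,-.072,0);print(g)
plan([((.45,-.2,.39),RD),((g[0],g[1],.32),RD)],0)
E
```

```text
[0.5311 0.2662 0.    ]
0 0 0.067 0.255 -0.241 0.01 0; 0 0 0.067 0.247 -0.249 0.01 0; 0 0 0.067 0.238 -0.258 0.01 0; 0 0 0.067 0.23 -0.265 0.01 0; 0 0 0.067 0.221 -0.273 0.01 0; 0 0 0.068 0.211 -0.28 0.01 0; 0 0 0.067 0.202 -0.287 0.01 0; 0 0 0.068 0.192 -0.294 0.011 0; 0 0 0.067 0.182 -0.3 0.01 0; 0 0 0.068 0.171 -0.306 0.011 0; 0 0 0.067 0.161 -0.312 0.01 0; 0 0 0.068 0.151 -0.316 0.011 0;
 0 0 0 0.028 -0.357 0.053 0; 0 0 0 0.028 -0.357 0.053 0; 0 0 0 0.028 -0.357 0.053 0; 0 0 0 0.028 -0.358 0.053 0; 0 0 0 0.028 -0.357 0.053 0; 0 0 0 0.028 -0.358 0.053 0; 0 0 0 0.029 -0.357 0.053 0; 0 0 0 0.028 -0.358 0.053 0; 0 0 0 0.029 -0.357 0.053 0; 0 0 0 0.028 -0.358 0.053 0; 0 0 0 0.029 -0.357 0.053 0
```

carry_out:
  commands: "0 0 0.067 0.255 -0.241 0.01 0; 0 0 0.067 0.247 -0.249 0.01 0; 0 0 0.067 0.238 -0.258 0.01 0; 0 0 0.067 0.23 -0.265 0.01 0; 0 0 0.067 0.221 -0.273 0.01 0; 0 0 0.067 0.211 -0.28 0.01 0; 0 0 0.067 0.202 -0.287 0.01 0; 0 0 0.067 0.192 -0.294 0.01 0; 0 0 0.067 0.182 -0.3 0.01 0; 0 0 0.067 0.171 -0.306 0.01 0; 0 0 0.067 0.161 -0.312 0.01 0; 0 0 0.067 0.151 -0.316 0.01 0; 0 0 0 0.03 -0.357 0.05 0; 0 0 0 0.03 -0.357 0.05 0; 0 0 0 0.03 -0.357 0.05 0; 0 0 0 0.03 -0.357 0.05 0; 0 0 0 0.03 -0.357 0.05 0; 0 0 0 0.03 -0.357 0.05 0"

```text
t: 3.45
tcp_pos: [0.4949, 0.0554, 0.3544]
orientation: [[0.996, -0.091, 0.001], [-0.091, -0.996, 0.0], [0.001, -0.0, -1.0]]
contact_force: [-0.1, -0.0, -0.6]
grip_width: 0.0854
finger_force: 0.0
```

carry_out:
  commands: "0 0 0 0.03 -0.357 0.05 0; 0 0 0 0.03 -0.357 0.05 0; 0 0 0 0.03 -0.357 0.05 0; 0 0 0 0.03 -0.357 0.05 0; 0 0 0 0.03 -0.357 0.05 0; 0 0 0 0 0 0 0; 0 0 0 0 0 0 0"

```text
t: 4.32
tcp_pos: [0.5322, 0.2652, 0.3242]
orientation: [[0.996, -0.091, -0.0], [-0.091, -0.996, -0.001], [-0.0, 0.001, -1.0]]
contact_force: [0.1, -0.5, -0.8]
grip_width: 0.0855
finger_force: 0.0
```

```bash
python3 - <<'E'
from h import *
import cv2
s=st(); im=read_camera('wrist'); cv2.imwrite('pics/w1.png',im)
for n in ['stop_grip','stop_face','end_board','tea_tin','teal_jar','spice_b','rack']:
    print(n,[(np.round(d['at'],3),round(d['conf'],2)) for d in tip_of('wrist',n)][:3])
g=rk(-.0685,-.072,0)
plan([((g[0],g[1],.245),RD)],0)
E
```

```text
4.325 [0.5322 0.2652 0.3242] q [-0.5041  0.536  -0.0575  1.7585  0.0399  0.8488 -2.242 ] w 0.08548161346322881 F [ 0.0624 -0.5482 -0.7646] 0.0 z [-0.0002 -0.0008 -1.    ]
stop_grip [(array([0.534, 0.263, 0.084]), 0.77)]
stop_face [(array([0.6  , 0.276, 0.043]), 0.75)]
end_board []
tea_tin [(array([0.605, 0.315, 0.008]), 0.82), (array([0.533, 0.263, 0.085]), 0.59)]
teal_jar [(array([0.61 , 0.377, 0.014]), 0.65)]
spice_b [(array([0.534, 0.264, 0.084]), 0.17)]
rack []
0 0 0.001 -0.005 -0.003 0.331 0; 0 -0.001 0.001 -0.006 -0.004 0.332 0
```

View pics/w1.png

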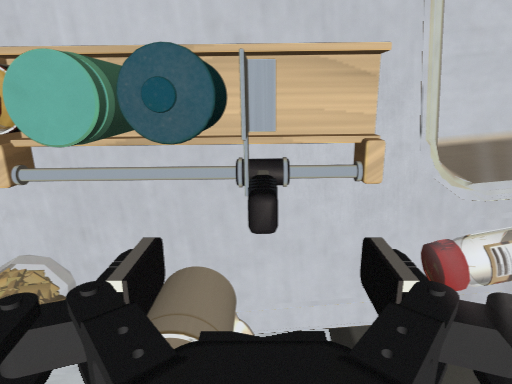

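carry_out:
  commands: "0 0 0 0 0 0.33 0; 0 0 0 0 0 0.33 0; 0 0 0 0 0 0 0; 0 0 0 0 0 0 1; 0 0 0 0 0 0 1; 0 0 0 0 0 0 1; 0 0 0 0 0 0 1; 0 0 0 0 0 0 1; 0 0 0 0 0 0 1; 0 0 0 0 0 0 1; 0 0 0 0 0 0 1"
  force: 40

```text
t: 6.1
tcp_pos: [0.5323, 0.2658, 0.246]
orientation: [[0.996, -0.09, 0.001], [-0.09, -0.996, 0.0], [0.001, -0.0, -1.0]]
contact_force: [-0.4, -1.7, 5.3]
grip_width: 0.0173
finger_force: 39.4
```

carry_out:
  commands: "0 0 0 0 -0.05 0 1; 0 0 0 0 -0.05 0 1; 0 0 0 0 -0.05 0 1; 0 0 0 0 -0.05 0 1; 0 0 0 0 0 0 1"

```text
t: 6.72
tcp_pos: [0.5343, 0.2901, 0.246]
orientation: [[0.996, -0.09, 0.001], [-0.09, -0.996, 0.0], [0.001, -0.0, -1.0]]
contact_force: [-1.7, -0.8, 7.5]
grip_width: 0.0175
finger_force: 39.4
```

carry_out:
  commands: "0 0 0 0 -0.03 0 1; 0 0 0 0 -0.03 0 1; 0 0 0 0 0 0 1"

```text
t: 7.1
tcp_pos: [0.5349, 0.2967, 0.246]
orientation: [[0.996, -0.09, 0.0], [-0.09, -0.996, -0.0], [0.0, 0.0, -1.0]]
contact_force: [-2.3, -2.4, 7.1]
grip_width: 0.0174
finger_force: 39.7
```

carry_out:
  commands: "0 0 0 0 0.12 0 1; 0 0 0 0 0.12 0 1; 0 0 0 0 0.12 0 1; 0 0 0 0 0.12 0 1; 0 0 0 0 0.12 0 1; 0 0 0 0 0.12 0 1; 0 0 0 0 0.12 0 1; 0 0 0 0 0 0 1; 0 0 0 0 0 0 0; 0 0 0 0 0 0 0; 0 0 0 0 0 0 0; 0 0 0 0 0 0 0; 0 0 0 0 0 0 0"

```text
t: 8.72
tcp_pos: [0.5258, 0.1965, 0.245]
orientation: [[0.996, -0.091, -0.0], [-0.091, -0.996, -0.0], [-0.0, 0.0, -1.0]]
contact_force: [-0.2, -0.5, 0.0]
grip_width: 0.0853
finger_force: 0.0
```

```bash
python3 - <<'E'
from h import *
import cv2
s=st(); im=read_camera('top'); cv2.imwrite('pics/t2.png',cv2.resize(im[120:260,100:340],None,fx=3,fy=3,interpolation=cv2.INTER_CUBIC))
for n in ['stop_face','tea_tin','teal_jar','spice_b','fallen_cap','mug']:
    print(n,[(np.round(d['at'],3),round(d['conf'],2)) for d in tip_of('top',n)][:3])
E
```

```text
8.725 [0.5258 0.1965 0.245 ] q [-0.399   0.6001 -0.0642  1.9191  0.0619  0.6245 -2.1642] w 0.08526600598778962 F [-0.2431 -0.5342  0.031 ] 0.0 z [-0.0002 -0.     -1.    ]
stop_face [(array([0.591, 0.202, 0.042]), 0.53)]
tea_tin [(array([ 0.435, -0.105,  0.006]), 0.85), (array([0.608, 0.335, 0.008]), 0.51)]
teal_jar [(array([0.609, 0.388, 0.01 ]), 0.9)]
spice_b [(array([0.616, 0.437, 0.011]), 0.6), (array([0.401, 0.331, 0.001]), 0.31)]
fallen_cap [(array([0.432, 0.119, 0.024]), 0.58)]
mug []
```

View pics/t2.png

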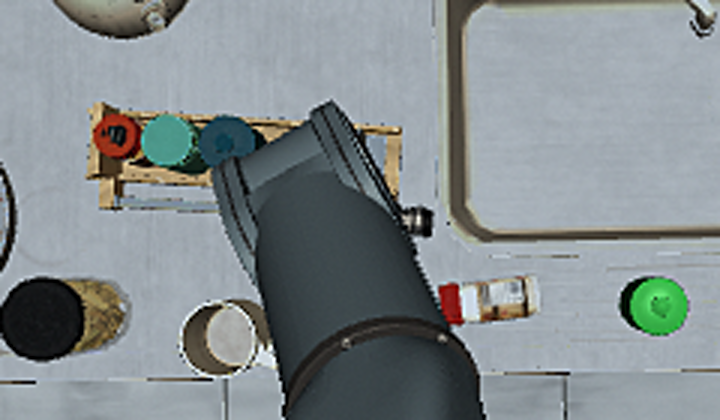

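```bash
cat > kin.py <<'E'
import numpy as np, itertools
from scipy.spatial.transform import Rotation as Ro
from scipy.optimize import least_squares
R3=lambda x,y,z:np.stack([x,y,z],1)
DAT=[([1.176,.576,.025,1.437,-.015,1.129,-.057],[.2064,-.6425,.4038],np.array([[.9521,.3058,-.0006],[.3058,-.9521,.0015],[-.0001,-.0016,-1]])),
([-.5041,.536,-.0575,1.7585,.0399,.8488,-2.242],[.5322,.2652,.3242],np.array([[.996,-.091,-.0002],[-.091,-.996,-.0008],[0,.001,-1]])),
([-.399,.6001,-.0642,1.9191,.0619,.6245,-2.1642],[.5258,.1965,.245],np.array([[.996,-.091,-.0002],[-.091,-.996,0],[0,0,-1]]))]
lo=np.array([-2.76,-.34,-1.52,.19,-1.09,.17,-2.82]);hi=np.array([2.76,2.15,1.57,2.46,4.23,1.99,2.82])
L1,L2,HD=.584,.392,.0815
def fk(q,s,c7,D,L=(L1,L2,HD)):
    Z=lambda a:Ro.from_euler('z',a);Y=lambda a:Ro.from_euler('y',a)
    A=Z(s[0]*q[0])*Y(q[1])*Z(s[1]*q[2]);B=A*Y(q[3])*Z(s[2]*q[4]);C=B*Y(q[5])*Z(s[3]*q[6]+c7)
    e=[0,0,1]
    return np.array([0,0,L[2]+D])+A.apply([0,0,L[0]])+B.apply([0,0,L[1]])+C.apply([0,0,D]),C.as_matrix()
E
python3 - <<'E'
from kin import *
best=[]
for s in itertools.product([1,-1],repeat=4):
  for c7 in [0,np.pi/2,np.pi,-np.pi/2]:
    e=sum(np.abs(fk(q,s,c7,.15)[0]-p).sum()+np.abs(fk(q,s,c7,.15)[1]-R).sum() for q,p,R in DAT)
    best.append((e,s,c7))
best.sort(key=lambda b:b[0]);print(best[:4])
e,s,c7=best[0]
for q,p,R in DAT: print(fk(q,s,c7,.15)[0]-p, np.round(fk(q,s,c7,.15)[1]-R,3).tolist())
E
```

```text
[(np.float64(0.19577770795661514), (-1, -1, -1, -1), 1.5707963267948966), (np.float64(1.0281709062107915), (-1, -1, 1, -1), 1.5707963267948966), (np.float64(1.0773747269145817), (-1, 1, 1, -1), 1.5707963267948966), (np.float64(1.1069677586092261), (-1, 1, -1, -1), 1.5707963267948966)]
[ 0.04318873  0.01822642 -0.00021284] [[0.0, -0.0, 0.0], [-0.0, -0.0, -0.001], [0.0, 0.001, 0.0]]
[-0.0250387   0.03973997  0.00015546] [[-0.0, -0.0, 0.0], [-0.0, 0.0, -0.0], [-0.0, -0.0, 0.0]]
[-0.02112575  0.04194023  0.00039722] [[-0.0, -0.0, -0.0], [-0.0, 0.0, -0.0], [-0.0, 0.0, 0.0]]
```

```bash
cat >> kin.py <<'E'
S=(-1,-1,-1,-1);C7=np.pi/2
def FK(q,D):
    p,R=fk(q,S,C7,D); return p+Ro.from_euler('z',-q[0]).apply([0,-.047,0]),R
def ik(P,R,D,q0):
    def f(q):
        p,r=FK(q,D); return np.r_[(p-P)*10,(r-R).ravel()*2,.02*(q-q0)]
    o=least_squares(f,np.clip(q0,lo+.01,hi-.01),bounds=(lo+.03,hi-.03))
    p,r=FK(o.x,D); return np.linalg.norm(p-P)*1000,np.degrees(np.arccos(np.clip((np.trace(R.T@r)-1)/2,-1,1))),o.x
E
cat > t.py <<'E'
from kin import *
from h import tool,rk,RD
np.set_printoptions(precision=2,suppress=True)
rng=np.random.default_rng(0)
u=np.array([-.127,.992,0]);u/=np.linalg.norm(u);n=np.array([u[1],-u[0],0]);zz=np.array([0,0,1.])
base=np.array([.448,.0125,.022]);G=base+.062*u+[0,0,.003]
slot=rk(0,-.078,.008+.066)
q0=np.array(DAT[2][0])
def best(P,R,D,seeds):
    b=None
    for k in range(14):
        s=q0 if k==0 else (seeds if k==1 and seeds is not None else np.clip(q0+rng.normal(0,.9,7),lo+.05,hi-.05))
        r=ik(P,R,D,s)
        if b is None or r[0]+r[1]<b[0]+b[1]-.3: b=r
        if b[0]+b[1]<1.5: break
    return b
for D in (.11,.18):
  for d in (0,20,35,50):
    a=np.radians(d); z=-np.sin(a)*u-np.cos(a)*zz
    R=tool(z,n); g=best(G-.155*z,R,D,None)
    print('D',D,'d',d,'grasp',g[0].round(1),g[1].round(1),g[2])
    for az in (-10,0,20,50,95):
        t=np.radians(az); h=np.array([np.cos(t),np.sin(t),0]); z=np.cos(a)*h-np.sin(a)*zz
        y=np.array([np.sin(t),-np.cos(t),0]); b=best(slot-.155*z,tool(z,y),D,g[2])
        print('   az',az,b[0].round(1),b[1].round(1),b[2])
E
python3 t.py
```

```text
D 0.11 d 0 grasp 0.0 0.0 [ 0.05  0.67 -0.47  2.21  0.77  0.42 -0.92]
   az -10 0.0 0.0 [-0.83  1.09  0.    2.23  2.13  1.67  1.42]
   az 0 30.4 10.7 [ 0.11  1.96 -1.49  2.22  3.7   1.96 -2.79]
   az 20 25.8 8.1 [ 0.25  1.96 -1.49  2.33  3.55  1.7  -2.79]
   az 50 22.4 7.3 [ 0.59  1.87 -1.49  2.2   3.19  0.73 -2.79]
   az 95 0.0 0.0 [ 0.6   1.73 -1.49  1.7   0.08  0.54  0.11]
D 0.11 d 20 grasp 0.0 0.0 [-0.34  0.67 -0.19  2.21  0.88  0.59 -1.19]
   az -10 66.9 22.1 [-1.58  1.43  1.39  2.09 -1.06  0.2  -1.92]
   az 0 91.9 31.1 [-1.57  1.35  1.36  2.09 -1.06  0.2  -1.78]
   az 20 0.3 0.0 [-0.89  0.99  0.54  2.43  3.1   1.37  1.09]
   az 50 0.1 0.0 [-0.88  1.28  1.12  2.35  3.76  1.96  0.8 ]
   az 95 0.0 0.0 [ 0.57  1.56 -1.48  1.74  0.54  0.54 -0.43]
D 0.11 d 35 grasp 0.0 0.0 [-0.52  0.74 -0.1   2.18  0.93  0.79 -1.33]
   az -10 51.0 16.7 [-1.44  1.08  1.19  2.08 -1.06  0.2  -1.6 ]
   az 0 69.7 23.0 [-1.38  0.96  1.1   2.08 -1.06  0.2  -1.39]
   az 20 63.0 21.2 [ 0.32  1.43 -1.49  2.09  2.33  1.27 -2.79]
   az 50 0.0 0.0 [ 0.46  1.39 -1.48  2.14  2.37  0.84 -2.79]
   az 95 0.0 0.0 [ 0.5 
[... 1224 characters left out ...]
0.81 -1.36]
   az -10 47.2 17.0 [-1.56  1.16  1.2   2.13 -1.06  0.2  -1.72]
   az 0 66.2 24.1 [-1.5   1.04  1.14  2.14 -1.06  0.2  -1.51]
   az 20 71.0 21.0 [ 0.31  1.81 -1.49  2.39  2.96  1.73 -2.79]
   az 50 0.0 0.0 [ 0.55  1.48 -1.49  2.25  2.43  0.9  -2.77]
   az 95 0.0 0.0 [ 0.58  1.37 -1.31  1.73  0.52  0.59 -0.43]
D 0.18 d 50 grasp 0.0 0.0 [-0.73  0.9  -0.06  2.07  0.86  1.02 -1.44]
   az -10 25.6 9.2 [-1.34  0.89  0.99  2.11 -1.06  0.2  -1.46]
   az 0 37.7 13.5 [-1.25  0.8   0.89  2.12 -1.06  0.2  -1.24]
   az 20 0.0 0.0 [-0.72  0.69  0.28  2.31  3.22  0.53  1.28]
   az 50 0.0 0.0 [ 0.42  1.11 -1.24  2.13  2.08  0.64 -2.79]
   az 95 0.0 0.0 [ 0.45  1.14 -1.13  1.74  0.51  0.59 -0.55]
```

```bash
cat > t2.py <<'E'
from h import *
import kin
zz=np.array([0,0,1.])
b=np.array([.448,.0125,.022]);c=np.array([.4335,.119,.022])
u=c-b;u/=np.linalg.norm(u);n=np.array([u[1],-u[0],0])
G=b+.060*u; G[2]=.032
zt=-(u+zz)/2**.5; Rg=tool(zt,n)
Pg=G-.155*zt; Pp=Pg-.09*zt
E
python3 - <<'E'
from t2 import *
print(Pg,Pp)
plan([((.52,.19,.345),None),(Pp+[0.02,0,.04],Rg),(Pp,Rg)],0)
q=np.array(kin.DAT[2][0])
for P,R in [(Pp,Rg),(Pg,Rg)]:
    a=kin.ik(P,R,.15,q); q=a[2]; print(a)
Rot=Ro.from_rotvec(n*np.pi/2)
for k in (0,.25,.5,.75,1):   # raise & rotate
    R=Ro.from_rotvec(n*np.pi/2*k).as_matrix()@Rg
    J=np.array([.45,.06,.20])+k*(rk(0,-.065,.19)-np.array([.45,.06,.20]))
    a=kin.ik(J-.155*R[:,2],R,.15,q); q=a[2]; print(k,a)
a=kin.ik(rk(0,-.065,.08)-.155*R[:,2],R,.15,q);print(a)
E
```

```text
[0.4251 0.1806 0.1416] [0.4165 0.2436 0.2052]
0 0 0 -0.014 0.019 -0.277 0; 0 0 0 -0.015 0.019 -0.278 0; 0 0 0 -0.014 0.02 -0.277 0;
 -0.108 -0.086 -0.26 -0.056 -0.029 0.064 0; -0.108 -0.086 -0.261 -0.049 -0.04 0.064 0; -0.108 -0.086 -0.26 -0.041 -0.049 0.064 0; -0.108 -0.086 -0.261 -0.031 -0.057 0.063 0; -0.108 -0.086 -0.26 -0.02 -0.064 0.06 0; -0.108 -0.086 -0.261 -0.009 -0.069 0.057 0; -0.108 -0.086 -0.26 0.002 -0.072 0.054 0; -0.108 -0.086 -0.26 0.014 -0.074 0.049 0; -0.108 -0.086 -0.261 0.026 -0.074 0.045 0; -0.108 -0.085 -0.26 0.037 -0.072 0.039 0; -0.108 -0.086 -0.261 0.048 -0.069 0.034 0; -0.108 -0.085 -0.26 0.058 -0.064 0.028 0; -0.108 -0.086 -0.261 0.067 -0.057 0.021 0;
 0 0 0 0.252 -0.165 0.22 0
(np.float64(0.008499515477724541), np.float64(0.0027965595260996197), array([-0.6965,  0.7206, -0.1612,  2.0274,  0.7529,  1.1369, -1.3024]))
(np.float64(0.005139175249146535), np.float64(0.0012105986468288372), array([-0.6302,  0.8176, -0.1076,  2.1301,  0.9126,  0.9629, -1.4199]))
0 (np.float64(0.007512539082171706), np.float64(0.0016351256575678477), array([-0.5698,  0.5147, -0.1445,  2.038 ,  0.7593,  1.2245, -1.0812]))
0.25 (np.float64(0.003863191999717335), np.float64(0.0018698212027507394), array([-0.3598,  0.4596, -0.2562,  1.9104,  0.5416,  1.0433, -0.8037]))
0.5 (np.float64(0.004328082228768675), np.float64(0.002317737416482846), array([-0.0893,  0.4968, -0.4417,  1.8072,  0.264 ,  0.896 , -0.5153]))
0.75 (np.float64(0.003678365671694003), np.float64(0.0021481548953557385), array([ 0.182 ,  0.6407, -0.6998,  1.725 ,  0.0223,  0.7937, -0.2703]))
1 (np.float64(0.002255163441680131), np.float64(0.0016536015288527047), array([ 0.361 ,  0.8856, -0.9548,  1.6541, -0.1325,  0.7117, -0.0802]))
(np.float64(0.0026459045098376783), np.float64(0.0006558648917917813), array([ 0.337 ,  1.0337, -0.9051,  1.7146, -0.0776,  0.5504, -0.0113]))
```

Feasible throughout. Lift off the grip and go to the tilted pre-grasp.

carry_out:
  commands: "0 0 0 -0.014 0.02 -0.278 0; 0 0 0 -0.014 0.02 -0.278 0; 0 0 0 -0.014 0.02 -0.278 0; -0.108 -0.086 -0.26 -0.056 -0.029 0.064 0; -0.108 -0.086 -0.261 -0.049 -0.04 0.064 0; -0.108 -0.086 -0.26 -0.041 -0.049 0.064 0; -0.108 -0.086 -0.261 -0.031 -0.057 0.063 0; -0.108 -0.086 -0.26 -0.02 -0.064 0.06 0; -0.108 -0.086 -0.261 -0.009 -0.069 0.057 0; -0.108 -0.086 -0.26 0.002 -0.072 0.054 0; -0.108 -0.086 -0.26 0.014 -0.074 0.049 0; -0.108 -0.086 -0.261 0.026 -0.074 0.045 0; -0.108 -0.085 -0.26 0.037 -0.072 0.039 0; -0.108 -0.086 -0.261 0.048 -0.069 0.034 0; -0.108 -0.085 -0.26 0.058 -0.064 0.028 0; -0.108 -0.086 -0.261 0.067 -0.057 0.021 0; 0 0 0 0 0 0 0"

```text
t: 11.2
tcp_pos: [0.4359, 0.244, 0.2449]
orientation: [[-0.097, 0.991, 0.095], [0.7, 0.136, -0.701], [-0.707, -0.001, -0.707]]
contact_force: [-0.5, -0.4, -0.5]
grip_width: 0.0853
finger_force: 0.0
```

```bash
python3 - <<'E'
from t2 import *
import cv2
s=st(); print(s['orientation'].T@Rg)
print(kin.FK(s['joint_positions'],.15)[0])
im=read_camera('wrist'); cv2.imwrite('pics/w3.png',im)
for n_ in ['fallen_jar','fallen_cap','mug']:
    print(n_,[(np.round(d['at'],3),round(d['conf'],2)) for d in tip_of('wrist',n_)][:3])
im=read_camera('top')
for n_ in ['fallen_jar','fallen_cap','mug']:
    print(n_,[(np.round(d['at'],3),round(d['conf'],2)) for d in tip_of('top',n_)][:3])
plan([(Pp,Rg),(Pg,Rg)],0)
E
```

```text
11.2 [0.4359 0.244  0.2449] q [-0.6298  0.6956 -0.2865  1.9479  0.75    1.2766 -1.2826] w 0.08531021762656796 F [-0.5492 -0.4126 -0.4628] 0.0 z [ 0.0955 -0.7006 -0.7071]
[[ 1.     -0.0019 -0.    ]
 [ 0.0019  1.     -0.0001]
 [ 0.      0.0001  1.    ]]
[0.4259 0.2642 0.2389]
fallen_jar [(array([0.45 , 0.013, 0.024]), 0.86)]
fallen_cap [(array([0.436, 0.119, 0.025]), 0.82)]
mug []
fallen_jar [(array([0.45 , 0.008, 0.021]), 0.69)]
fallen_cap [(array([0.431, 0.118, 0.023]), 0.83), (array([0.596, 0.203, 0.041]), 0.54)]
mug []
0 0 -0.002 0.129 -0.084 0.11 0; -0.001 -0.001 -0.001 0.129 -0.084 0.11 0;
 0 0 0 0 0 0.25 0; 0 0 0 0 0 0.25 0; 0 0 0 0 0 0.25 0
```

View pics/w3.png

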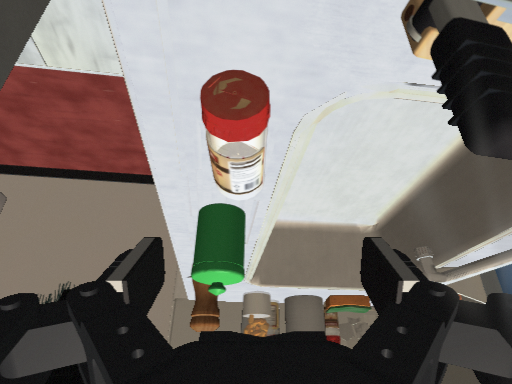

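carry_out:
  commands: "0 0 0 0.129 -0.084 0.11 0; 0 0 0 0.129 -0.084 0.11 0; 0 0 0 0 0 0.25 0; 0 0 0 0 0 0.25 0; 0 0 0 0 0 0.25 0; 0 0 0 0 0 0 0; 0 0 0 0 0 0 0"

```text
t: 12.48
tcp_pos: [0.4249, 0.1817, 0.1417]
orientation: [[-0.095, 0.991, 0.096], [0.701, 0.135, -0.7], [-0.706, 0.001, -0.708]]
contact_force: [-0.3, 0.7, 0.1]
grip_width: 0.0854
finger_force: 0.0
```

carry_out:
  commands: "0 0 0 0 0 0 1; 0 0 0 0 0 0 1; 0 0 0 0 0 0 1; 0 0 0 0 0 0 1; 0 0 0 0 0 0 1; 0 0 0 0 0 0 1; 0 0 0 0 0 0 1"
  force: 40

```text
t: 13.35
tcp_pos: [0.4248, 0.1813, 0.1418]
orientation: [[-0.095, 0.991, 0.096], [0.701, 0.136, -0.7], [-0.707, 0.001, -0.707]]
contact_force: [-0.6, 3.4, 6.2]
grip_width: 0.0418
finger_force: 39.9
```

```bash
python3 - <<'E'
from t2 import *
import cv2
s=st(); im=read_camera('wrist'); cv2.imwrite('pics/w4.png',im)
print(tip_of('wrist','fallen_cap')[:1],tip_of('wrist','fallen_jar')[:1])
E
```

```text
13.35 [0.4248 0.1813 0.1418] q [-0.5986  0.8426 -0.2253  2.1072  0.9232  1.0406 -1.4882] w 0.041794904110961824 F [-0.6208  3.4438  6.1955] 39.85830492340028 z [ 0.0964 -0.7004 -0.7072]
[{'at': [0.4348, 0.1216, 0.0243], 'conf': 0.95}] [{'at': [0.4525, 0.0102, 0.0259], 'conf': 0.89}]
```

View pics/w4.png

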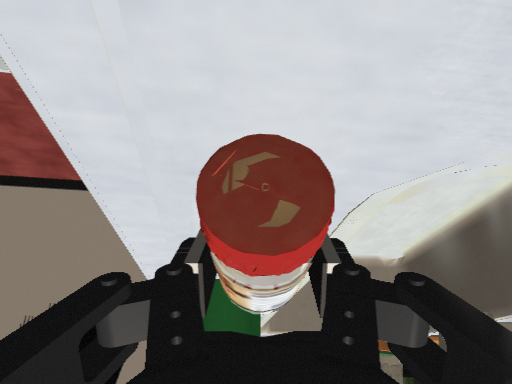

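```bash
cat > t3.py <<'E'
from t2 import *
P0=np.array([.4248,.1813,.1418]);R0=np.array([[-.095,.991,.096],[.701,.136,-.7],[-.707,.001,-.707]])
R0=tool(R0[:,2],R0[:,1])
a=np.array([-R0[1,1],R0[0,1],0]);a/=np.linalg.norm(a)
cap=np.array([.4345,.1205,.023]);bs=cap-.106*a;bs[2]=.021
Rj=np.stack([np.cross(R0[:,1],a),R0[:,1],a],1) # unused axes but rigid
bt=R0.T@(bs-P0)                               # base in tool
Rup=Ro.from_rotvec(np.cross(a,zz)*np.pi/2).as_matrix()
Rf=Rup@R0; Rm=Ro.from_rotvec(np.cross(a,zz)*np.pi/4).as_matrix()@R0
def up(base): return np.array(base)-Rf@bt
E
python3 - <<'E'
from t3 import *
print(bt, Rf, up(rk(0,-.065,.008)))
P1=P0+[0.0,0,.13]
w=[(P1,None),((.50,.15,.40),Rm),(up(rk(0,-.065,.14)),Rf)]
s=plan(w,1)
q=np.array([-0.5986,0.8426,-0.2253,2.1072,0.9232,1.0406,-1.4882])
for P,R in [(P1,R0)]+w[1:]+[(up(rk(0,-.065,.01)),Rf)]: 
    x=kin.ik(P,R,.15,q);q=x[2];print(x)
E
```

```text
[-0.0331  0.0013  0.2039] [[-0.0954  0.9908 -0.0955]
 [ 0.7004  0.135   0.7009]
 [ 0.7073 -0.     -0.7069]] [0.6149 0.1469 0.1756]
0 0 0 -0.255 0 -0.255 1; 0 0 0 -0.255 0 -0.256 1; 0 0 0 -0.256 0.001 -0.255 1;
 0 0.262 0 -0.166 0.098 -0.085 1; 0 0.262 0 -0.154 0.098 -0.107 1; 0 0.262 0 -0.138 0.098 -0.126 1; 0 0.262 0 -0.121 0.097 -0.142 1; 0.001 0.262 0 -0.101 0.098 -0.157 1; 0 0.261 0.001 -0.08 0.097 -0.169 1;
 0 0.262 0 -0.026 0.158 0.128 1; 0 0.262 0 -0.042 0.157 0.124 1; 0 0.262 0 -0.058 0.158 0.117 1; 0 0.262 0 -0.073 0.157 0.109 1; 0 0.262 0 -0.087 0.158 0.098 1; 0.001 0.261 0 -0.099 0.157 0.086 1
(np.float64(0.005945061042650183), np.float64(0.0012560771737918385), array([-0.5246,  0.5883, -0.2615,  2.0638,  0.8037,  1.2193, -1.217 ]))
(np.float64(0.01146966683954879), np.float64(0.004504541799454613), array([ 0.0371,  0.4317, -0.5991,  1.7972,  0.2842,  0.9992, -0.5392]))
(np.float64(0.004333100906965454), np.float64(0.0030388633461498446), array([ 0.4184,  0.9232, -1.0591,  1.6451,  0.0021,  0.734 , -0.1926]))
(np.float64(0.0030575866822542892), np.float64(0.0007364449755190498), array([ 0.3843,  1.0892, -0.9778,  1.716 ,  0.0795,  0.5497, -0.1237]))
```

carry_out:
  commands: "0 0 0 -0.255 0 -0.255 1; 0 0 0 -0.255 0 -0.255 1; 0 0 0 -0.255 0 -0.255 1; 0 0.262 0 -0.166 0.098 -0.085 1; 0 0.262 0 -0.154 0.098 -0.107 1; 0 0.262 0 -0.138 0.098 -0.126 1; 0 0.262 0 -0.121 0.097 -0.142 1; 0 0.262 0 -0.101 0.098 -0.157 1; 0 0.262 0 -0.08 0.097 -0.169 1; 0 0.262 0 -0.026 0.158 0.128 1; 0 0.262 0 -0.042 0.157 0.124 1; 0 0.262 0 -0.058 0.158 0.117 1; 0 0.262 0 -0.073 0.157 0.109 1; 0 0.262 0 -0.087 0.158 0.098 1; 0 0.262 0 -0.099 0.157 0.086 1; 0 0 0 0 0 0 1; 0 0 0 0 0 0 1"

```text
t: 15.62
tcp_pos: [0.6141, 0.1469, 0.3072]
orientation: [[-0.096, 0.991, -0.097], [0.701, 0.136, 0.7], [0.707, -0.0, -0.707]]
contact_force: [-0.4, 0.3, -0.9]
grip_width: 0.0421
finger_force: 41.3
```

```bash
python3 - <<'E'
from t3 import *
import cv2
s=st(); print(s['orientation'].T@Rf)
for c in ('wrist','top','scene'):
    im=read_camera(c); cv2.imwrite(f'pics/{c}5.png',im)
    for n_ in ['fallen_cap','fallen_jar','stop_face','tea_tin']:
        print(c,n_,[(np.round(d['at'],3),round(d['conf'],2)) for d in tip_of(c,n_)][:3])
a_=cv2.imread('pics/scene5.png')[150:290,90:300]; b_=cv2.imread('pics/wrist5.png')
cv2.imwrite('pics/m5.png',np.hstack([cv2.resize(a_,(440,293)),cv2.resize(b_,(360,293))]))
print('expected base',s['tcp_pos']+s['orientation']@bt, 'target',rk(0,-.065,.14))
plan([(up(rk(0,-.065,.011)),Rf)],1,v=.03)
E
```

```text
15.625 [0.6141 0.1469 0.3072] q [ 0.4134  0.8145 -0.8968  1.7031 -0.2535  0.7563  0.0529] w 0.04207945268212433 F [-0.3871  0.3305 -0.8847] 41.31464628735557 z [-0.0966  0.7001 -0.7074]
[[ 1.     -0.0006  0.0008]
 [ 0.0006  1.      0.0013]
 [-0.0008 -0.0013  1.    ]]
wrist fallen_cap [(array([0.599, 0.268, 0.246]), 0.67)]
wrist fallen_jar [(array([0.599, 0.263, 0.142]), 0.68)]
wrist stop_face []
wrist tea_tin []
top fallen_cap [(array([0.597, 0.268, 0.244]), 0.79), (array([0.526, 0.196, 0.082]), 0.75), (array([0.606, 0.332, 0.001]), 0.39)]
top fallen_jar [(array([0.599, 0.264, 0.14 ]), 0.78)]
top stop_face [(array([0.597, 0.201, 0.043]), 0.47)]
top tea_tin [(array([ 0.431, -0.104,  0.006]), 0.85), (array([0.612, 0.338, 0.007]), 0.79)]
scene fallen_cap [(array([0.6  , 0.268, 0.132]), 0.22)]
scene fallen_jar [(array([0.596, 0.269, 0.135]), 0.68)]
scene stop_face [(array([0.597, 0.206, 0.039]), 0.91)]
scene tea_tin [(array([0.603, 0.333, 0.008]), 0.85), (array([ 0.431, -0.105, -0.001]), 0.56)]
expected base [0.5989 0.2666 0.1396] target [0.6    0.2668 0.14  ]
0 0 0 -0.151 0 0.151 1; 0 0 0 -0.151 0 0.152 1; 0 -0.001 0 -0.151 0 0.151 1; 0 0 0 -0.15 0.001 0.152 1; 0 -0.001 0 -0.151 0 0.151 1
```

View pics/m5.png

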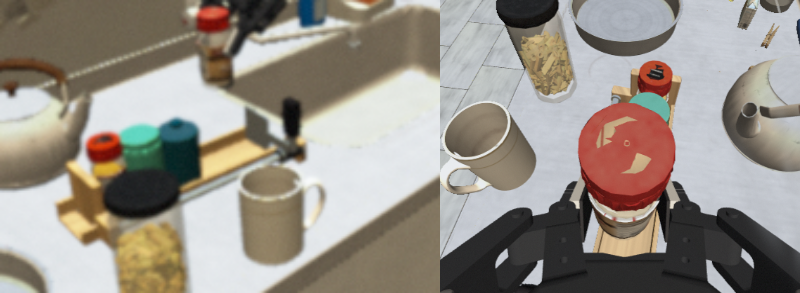

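carry_out:
  commands: "0 0 0 -0.151 0.008 0.151 1; 0 0 0 -0.151 0 0.151 1; 0 0 0 -0.151 0 0.151 1; 0 0 0 -0.151 0 0.151 1; 0 0 0 -0.1 0 0.1 1; 0 0 0 -0.03 0 0.03 1; 0 0 0 0 0 0 1"

```text
t: 17.25
tcp_pos: [0.6159, 0.1469, 0.1824]
orientation: [[-0.095, 0.991, -0.096], [0.699, 0.135, 0.702], [0.708, 0.0, -0.706]]
contact_force: [0.7, 0.4, -1.8]
grip_width: 0.0417
finger_force: 41.3
```

carry_out:
  commands: "0 0 0 -0.015 0 0.015 1; 0 0 0 -0.01 0 0.01 1; 0 0 0 0 0 0 1"

```text
t: 17.62
tcp_pos: [0.616, 0.1468, 0.1784]
orientation: [[-0.096, 0.991, -0.095], [0.7, 0.135, 0.702], [0.708, 0.001, -0.706]]
contact_force: [1.2, -0.2, 0.8]
grip_width: 0.0418
finger_force: 41.3
```

carry_out:
  commands: "0 0 0 -0.01 0 0.01 1; 0 0 0 0 0 0 1"

```text
t: 17.88
tcp_pos: [0.6159, 0.1474, 0.1781]
orientation: [[-0.096, 0.991, -0.095], [0.698, 0.136, 0.703], [0.709, 0.001, -0.705]]
contact_force: [-2.1, -3.5, 11.4]
grip_width: 0.0418
finger_force: 42.3
```

carry_out:
  commands: "0 0 0 -0.01 0 0.01 1; 0 0 0 0 0 0 1"

```text
t: 18.12
tcp_pos: [0.616, 0.1482, 0.1775]
orientation: [[-0.097, 0.991, -0.095], [0.697, 0.136, 0.704], [0.71, 0.002, -0.704]]
contact_force: [-2.2, -3.1, 18.5]
grip_width: 0.0418
finger_force: 41.5
```

carry_out:
  commands: "0 0 0 0.01 0 -0.01 1; 0 0 0 0 0 0 0.35; 0 0 0 0 0 0 0.3; 0 0 0 0 0 0 0.3; 0 0 0 0 0 0 0.3; 0 0 0 0 0 0 0.3"

```text
t: 18.88
tcp_pos: [0.6158, 0.1468, 0.1762]
orientation: [[-0.095, 0.991, -0.096], [0.7, 0.135, 0.701], [0.708, -0.0, -0.706]]
contact_force: [-0.3, 0.0, 0.0]
grip_width: 0.0599
finger_force: 0.0
```

```bash
python3 - <<'E'
from t3 import *
import cv2
s=st()
for c in ('wrist','top','scene'):
    im=read_camera(c); cv2.imwrite(f'pics/{c}6.png',im)
    for n_ in ['fallen_cap','fallen_jar']:
        print(c,n_,[(np.round(d['at'],3),round(d['conf'],2)) for d in tip_of(c,n_)][:3])
a_=cv2.imread('pics/scene6.png')[150:290,90:300]; b_=cv2.imread('pics/wrist6.png')
cv2.imwrite('pics/m6.png',np.hstack([cv2.resize(a_,(440,293)),cv2.resize(b_,(360,293))]))
E
```

```text
18.875 [0.6158 0.1468 0.1762] q [ 0.3844  1.0012 -0.8466  1.7625 -0.1946  0.5658  0.1431] w 0.059946922735591365 F [-0.2588  0.0303  0.011 ] 0.0 z [-0.0957  0.7014 -0.7063]
wrist fallen_cap [(array([0.598, 0.269, 0.117]), 0.91)]
wrist fallen_jar [(array([0.602, 0.267, 0.01 ]), 0.7)]
top fallen_cap [(array([0.597, 0.266, 0.112]), 0.65)]
top fallen_jar [(array([0.617, 0.434, 0.011]), 0.57)]
scene fallen_cap [(array([0.598, 0.266, 0.11 ]), 0.66)]
scene fallen_jar [(array([0.603, 0.268, 0.007]), 0.82), (array([0.616, 0.462, 0.037]), 0.53)]
```

View pics/m6.png

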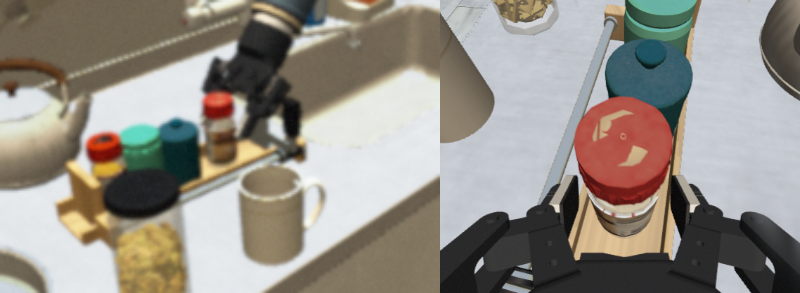

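```bash
python3 - <<'E'
from t3 import *
s=ctrl.observe();P=s['tcp_pos'];z=s['orientation'][:,2]
R2=np.stack([-rx,ry,[0,0,-1.]],1)
w=[(P-.12*z,None),((.56,.15,.36),R2),((.526,.1965,.325),R2),((.526,.1965,.245),R2)]
plan(w,0)
q=s['joint_positions']
for A,B in w[1:]:
    x=kin.ik(np.array(A),B,.15,q);q=x[2];print(x)
E
```

```text
0 0 0 0 0 -0.333 0; 0 0 0 0 0 -0.333 0; 0 0 0 0 0 -0.334 0;
 0.096 -0.12 -0.231 0.104 -0.042 -0.002 0; 0.096 -0.121 -0.23 0.108 -0.029 -0.006 0; 0.096 -0.121 -0.231 0.11 -0.017 -0.012 0; 0.096 -0.12 -0.23 0.111 -0.005 -0.018 0; 0.095 -0.121 -0.231 0.109 0.006 -0.025 0; 0.096 -0.12 -0.23 0.106 0.018 -0.032 0; 0.095 -0.121 -0.231 0.102 0.028 -0.039 0; 0.096 -0.12 -0.23 0.095 0.037 -0.046 0; 0.095 -0.121 -0.231 0.088 0.045 -0.054 0; 0.096 -0.12 -0.23 0.078 0.052 -0.061 0; 0.095 -0.121 -0.231 0.069 0.058 -0.068 0;
 0 0 0 0.159 0.18 0.146 0; 0 0 0 0.159 0.179 0.145 0;
 0 0 0 0 0 0.334 0; 0 0 0 0 0 0.333 0
(np.float64(0.006001850981152717), np.float64(0.002419796350101952), array([ 0.1449,  0.6159, -0.7901,  1.6963,  0.4957,  1.0407,  0.6665]))
(np.float64(0.003103824645028813), np.float64(0.000786919978635334), array([ 0.043 ,  0.6273, -0.7674,  1.785 ,  0.5264,  0.946 ,  0.53  ]))
(np.float64(0.003991810255396842), np.float64(0.0010555998805136114), array([-0.0099,  0.7184, -0.6881,  1.8644,  0.6297,  0.789 ,  0.4392]))
```

carry_out:
  commands: "0 0 0 0 0 -0.2 0.3; 0 0 0 0 0 -0.3 0.3; 0 0 0 0 0 -0.5 0.3; 0.096 -0.12 -0.231 0.104 -0.042 -0.002 0; 0.096 -0.121 -0.23 0.108 -0.029 -0.006 0; 0.096 -0.121 -0.231 0.11 -0.017 -0.012 0; 0.096 -0.12 -0.23 0.111 -0.005 -0.018 0; 0.095 -0.121 -0.231 0.109 0.006 -0.025 0; 0.096 -0.12 -0.23 0.106 0.018 -0.032 0; 0.095 -0.121 -0.231 0.102 0.028 -0.039 0; 0.096 -0.12 -0.23 0.095 0.037 -0.046 0; 0.095 -0.121 -0.231 0.088 0.045 -0.054 0; 0.096 -0.12 -0.23 0.078 0.052 -0.061 0; 0.095 -0.121 -0.231 0.069 0.058 -0.068 0; 0 0 0 0.159 0.18 0.146 0; 0 0 0 0.159 0.18 0.146 0; 0 0 0 0 0 0 0"

```text
t: 21.45
tcp_pos: [0.5242, 0.1984, 0.3243]
orientation: [[-0.996, 0.089, -0.002], [0.089, 0.996, 0.0], [0.002, 0.0, -1.0]]
contact_force: [0.2, 0.2, 0.4]
grip_width: 0.0854
finger_force: 0.0
```

```bash
python3 - <<'E'
from t3 import *
s=st(); R2=np.stack([-rx,ry,[0,0,-1.]],1)
for c in ('wrist','scene'):
    read_camera(c)
    for n_ in ['stop_grip','fallen_jar','fallen_cap']:
        print(c,n_,[(np.round(d['at'],3),round(d['conf'],2)) for d in tip_of(c,n_)][:3])
plan([((.526,.1965,.245),R2)],0)
E
```

```text
21.45 [0.5242 0.1984 0.3243] q [ 0.1012  0.6079 -0.8573  1.8278  0.5515  0.9648  0.4869] w 0.08537480682500671 F [0.2488 0.1528 0.3833] 0.0 z [-0.0017  0.0003 -1.    ]
wrist stop_grip [(array([0.525, 0.193, 0.084]), 0.58)]
wrist fallen_jar [(array([0.606, 0.331, 0.006]), 0.61), (array([0.602, 0.265, 0.012]), 0.56)]
wrist fallen_cap [(array([0.6  , 0.27 , 0.118]), 0.76)]
scene stop_grip [(array([0.524, 0.198, 0.087]), 0.93), (array([0.594, 0.204, 0.042]), 0.34)]
scene fallen_jar [(array([0.603, 0.266, 0.003]), 0.82)]
scene fallen_cap [(array([0.597, 0.265, 0.113]), 0.78), (array([ 0.433,  0.497, -0.002]), 0.26)]
0 0.001 -0.001 0.002 0.002 0.334 0; 0 0 -0.001 0.002 0.002 0.334 0
```

carry_out:
  commands: "0 0 0 0 0 0.33 0; 0 0 0 0 0 0.33 0; 0 0 0 0 0 0 0; 0 0 0 0 0 0 1; 0 0 0 0 0 0 1; 0 0 0 0 0 0 1; 0 0 0 0 0 0 1; 0 0 0 0 0 0 1; 0 0 0 0 0 0 1; 0 0 0 0 0 0 1; 0 0 0 0 0 0 1"
  force: 40

```text
t: 23.22
tcp_pos: [0.5261, 0.1966, 0.2465]
orientation: [[-0.996, 0.092, 0.001], [0.092, 0.996, -0.0], [-0.001, -0.0, -1.0]]
contact_force: [-0.3, -1.7, 6.5]
grip_width: 0.0178
finger_force: 39.0
```

carry_out:
  commands: "0 0 0 0 0.06 0 1; 0 0 0 0 0.06 0 1; 0 0 0 0 0.06 0 1; 0 0 0 0 0.06 0 1; 0 0 0 0 0.06 0 1; 0 0 0 0 0.06 0 1; 0 0 0 0 0.05 0 1; 0 0 0 0 0 0 1"

```text
t: 24.22
tcp_pos: [0.5302, 0.2465, 0.2465]
orientation: [[-0.996, 0.091, 0.001], [0.091, 0.996, 0.001], [-0.001, 0.001, -1.0]]
contact_force: [-1.9, 0.4, 6.4]
grip_width: 0.0176
finger_force: 39.6
```

carry_out:
  commands: "0 0 0 0 0.03 0 1; 0 0 0 0 0.03 0 1; 0 0 0 0 0 0 1"

```text
t: 24.6
tcp_pos: [0.5308, 0.2531, 0.2465]
orientation: [[-0.996, 0.092, 0.0], [0.092, 0.996, 0.0], [-0.0, 0.0, -1.0]]
contact_force: [-4.0, -1.7, 6.9]
grip_width: 0.0176
finger_force: 40.1
```

carry_out:
  commands: "0 0 0 0 0.02 0 1; 0 0 0 0 0.02 0 1; 0 0 0 0 0 0 1"

```text
t: 24.98
tcp_pos: [0.5312, 0.2575, 0.2465]
orientation: [[-0.996, 0.092, 0.0], [0.092, 0.996, -0.001], [-0.0, -0.001, -1.0]]
contact_force: [-4.1, -2.4, 9.4]
grip_width: 0.0176
finger_force: 40.4
```

carry_out:
  commands: "0 0 0 0 0.015 0 1; 0 0 0 0 0.015 0 1; 0 0 0 0 0 0 1"

```text
t: 25.35
tcp_pos: [0.5314, 0.2606, 0.2465]
orientation: [[-0.996, 0.092, -0.0], [0.092, 0.996, -0.002], [-0.0, -0.002, -1.0]]
contact_force: [-5.7, -5.5, 11.2]
grip_width: 0.0176
finger_force: 41.0
```

carry_out:
  commands: "0 0 0 0 0.015 0 1; 0 0 0 0 0.015 0 1; 0 0 0 0 0 0 1"

```text
t: 25.72
tcp_pos: [0.5316, 0.2618, 0.2464]
orientation: [[-0.996, 0.094, -0.001], [0.094, 0.996, -0.007], [0.001, -0.007, -1.0]]
contact_force: [-8.9, -16.5, 20.4]
grip_width: 0.0176
finger_force: 44.8
```

```bash
python3 - <<'E'
from t3 import *
import cv2
s=st(); im=read_camera('wrist');im2=read_camera('scene')
for c in ('wrist','scene'):
    for n_ in ['stop_grip','stop_face','fallen_jar','fallen_cap','tea_tin','teal_jar']:
        print(c,n_,[(np.round(d['at'],3),round(d['conf'],2),'rackxy',np.round([(d['at']-O)@rx,(d['at']-O)@ry],3)) for d in tip_of(c,n_)][:2])
cv2.imwrite('pics/m7.png',np.hstack([cv2.resize(im2[170:290,100:270],(424,300)),cv2.resize(im,(376,300))]))
E
```

```text
25.725 [0.5316 0.2618 0.2464] q [-0.0706  0.7335 -0.7652  1.8173  0.6584  0.8709  0.3212] w 0.01757539288276585 F [ -8.9255 -16.5012  20.4438] 44.77304756641388 z [-0.0012 -0.0072 -1.    ]
wrist stop_grip [(array([0.532, 0.261, 0.085]), 0.88, 'rackxy', array([-0.067, -0.077]))]
wrist stop_face [(array([0.6  , 0.268, 0.042]), 0.72, 'rackxy', array([-0.001, -0.064]))]
wrist fallen_jar []
wrist fallen_cap []
wrist tea_tin []
wrist teal_jar [(array([0.61 , 0.392, 0.009]), 0.97, 'rackxy', array([-0.001,  0.061]))]
scene stop_grip [(array([0.526, 0.265, 0.087]), 0.76, 'rackxy', array([-0.073, -0.074]))]
scene stop_face [(array([0.598, 0.272, 0.042]), 0.81, 'rackxy', array([-0.002, -0.06 ]))]
scene fallen_jar [(array([0.607, 0.292, 0.007]), 0.64, 'rackxy', array([ 0.004, -0.039]))]
scene fallen_cap [(array([0.605, 0.288, 0.112]), 0.87, 'rackxy', array([ 0.003, -0.043]))]
scene tea_tin [(array([ 0.433, -0.104, -0.002]), 0.86, 'rackxy', array([-0.132, -0.45 ])), (array([0.607, 0.34 , 0.008]), 0.75, 'rackxy', array([0.   , 0.009]))]
scene teal_jar [(array([0.613, 0.393, 0.01 ]), 0.88, 'rackxy', array([0.002, 0.062])), (array([0.608, 0.334, 0.   ]), 0.45, 'rackxy', array([0.002, 0.003]))]
```

View pics/m7.png

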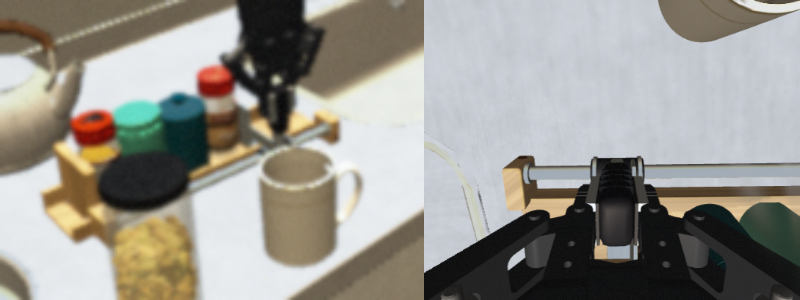

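carry_out:
  commands: "0 0 0 0 -0.01 0 1; 0 0 0 0 0 0 0; 0 0 0 0 0 0 0; 0 0 0 0 0 0 0; 0 0 0 0 0 0 0; 0 0 0 0 0 0 0; 0 0 0 0 0 -0.2 0; 0 0 0 0 0 -0.4 0; 0 0 0 0 0 -0.4 0; 0 0 0 0 -0.3 -0.2 0; 0 0 0 0 -0.4 0 0; 0 0 0 0 -0.4 0 0; 0 0 0 0 -0.4 0 0; 0 0 0 0 -0.4 0 0; 0 0 0 0 0 0 0; 0 0 0 0 0 0 0"

```text
t: 28.42
tcp_pos: [0.511, 0.0369, 0.3899]
orientation: [[-0.996, 0.093, 0.001], [0.093, 0.996, 0.001], [-0.001, 0.001, -1.0]]
contact_force: [0.2, -0.2, 0.4]
grip_width: 0.0855
finger_force: 0.0
```

```bash
python3 - <<'E'
from t3 import *
import cv2
s=st(); im=read_camera('top');im2=read_camera('scene')
for c in ('top','scene'):
    for n_ in ['stop_grip','stop_face','fallen_jar','fallen_cap','tea_tin','teal_jar','end_board','mug']:
        print(c,n_,[(np.round(d['at'],3),round(d['conf'],2),'rackxy',np.round([(d['at']-O)@rx,(d['at']-O)@ry],3)) for d in tip_of(c,n_)][:2])
cv2.imwrite('pics/m8.png',np.hstack([cv2.resize(im2[170:290,100:270],(424,300)),cv2.resize(im[130:220,110:223],(376,300))]))
E
```

```text
28.425 [0.511  0.0369 0.3899] q [ 0.4781  0.4706 -0.9349  1.8617  0.4389  1.0304  0.8401] w 0.08554013031455382 F [ 0.2477 -0.2485  0.3552] 0.0 z [ 0.0006  0.0008 -1.    ]
top stop_grip [(array([0.533, 0.263, 0.087]), 0.88, 'rackxy', array([-0.067, -0.075]))]
top stop_face [(array([0.598, 0.269, 0.042]), 0.69, 'rackxy', array([-0.003, -0.063]))]
top fallen_jar [(array([0.608, 0.288, 0.009]), 0.49, 'rackxy', array([ 0.007, -0.043])), (array([0.603, 0.289, 0.114]), 0.46, 'rackxy', array([ 0.001, -0.043]))]
top fallen_cap [(array([0.602, 0.289, 0.113]), 0.51, 'rackxy', array([-0.   , -0.043]))]
top tea_tin [(array([0.612, 0.344, 0.006]), 0.82, 'rackxy', array([0.005, 0.013]))]
top teal_jar [(array([0.609, 0.394, 0.008]), 0.7, 'rackxy', array([-0.003,  0.063]))]
top end_board [(array([0.618, 0.464, 0.04 ]), 0.8, 'rackxy', array([-0.   ,  0.133]))]
top mug []
scene stop_grip [(array([0.529, 0.264, 0.086]), 0.67, 'rackxy', array([-0.07 , -0.074])), (array([0.608, 0.338, 0.01 ]), 0.47, 'rackxy', array([0.002, 0.007]))]
scene stop_face [(array([0.6  , 0.269, 0.042]), 0.86, 'rackxy', array([-0.   , -0.063]))]
scene fallen_jar [(array([0.606, 0.291, 0.008]), 0.68, 'rackxy', array([ 0.003, -0.04 ]))]
scene fallen_cap [(array([0.606, 0.287, 0.112]), 0.6, 'rackxy', array([ 0.004, -0.045]))]
scene tea_tin [(array([0.608, 0.341, 0.008]), 0.75, 'rackxy', array([0.001, 0.009])), (array([ 0.434, -0.105, -0.001]), 0.57, 'rackxy', array([-0.131, -0.45 ]))]
scene teal_jar [(array([0.61 , 0.396, 0.005]), 0.86, 'rackxy', array([-0.002,  0.064]))]
scene end_board [(array([0.618, 0.464, 0.037]), 0.6, 'rackxy', array([-0.001,  0.133]))]
scene mug [(array([ 0.405,  0.328, -0.   ]), 0.87, 'rackxy', array([-0.2  , -0.023]))]
```

View pics/m8.png

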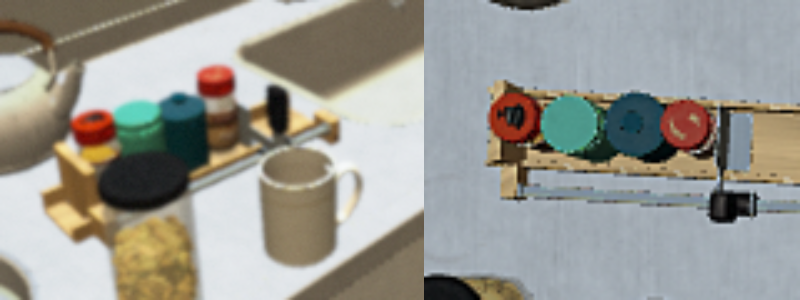

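```bash
python3 -c "
from bench import ctrl
print(ctrl.job_done())"
```

```text
the job is handed in; nothing more can be done
None
```

The job is handed in: the fallen jar stands upright in the rack with the other three, and the stop is closed on the row at about 0.072 m (measured from the cameras). The mug showed no measurable shift, the arm never went near the glass jar or pepper mill, and the verdict was not reported back.

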